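# Seat a relief block in the suction bed and set its wheel valve

### The job

Lay the plaster relief block flat and square, fully home, in the pocket of the aluminium suction bed and let go of it. Then set the bed's suction: by its black handle, wind the wheel valve clockwise until it is shut against its stop, and back it off exactly two full turns from there. Finish still gripping the handle with the wheel at that setting; leave the tin, spatula and hammer alone.

Things in the scene. Friction and masses are not known exactly. Their poses are not given: they have to be found in the camera images.
- block: white plaster relief block, 84 (its x) x 56 (its y) x 28 mm high, edges rounded 2 mm, with a low round boss (28 mm across, 2 mm high, on it one of 14 mm and 2 mm more) in the middle of the top; 0.13 to 0.25 kg. Origin: centre of the underside, z up. Lies flat on the table between the bed and the valve. May go into the pocket either way round (half turn).
- bed: flat aluminium suction bed, 140 (x) x 110 (y) x 22 mm high, fixed to the table, with a rectangular pocket in the middle of its top. Origin: centre of the underside, z up. It may stand on the robot's left or right, the valve on the other side.
- pocket (a point): centre of the pocket's floor, 12 mm above the table; axes as the bed's. The pocket is 87 (x) x 59 (y) mm, 10 mm deep below the bed's top, with a 2 mm chamfer at the mouth; the seated block stands 18 mm above the bed's top.
- valve: brass valve body on a round bench flange, fixed to the table; origin: on the valve's vertical axis at the table, z up. The axis is the wheel's axis. A pipe stub points along its -x. The wheel: dark steel, three spokes, rim 50 mm in radius to the middle of its 12 mm thick rim, rim's top 123 mm above the table, hub (22 mm across) 125 mm, stem nut 131 mm.
- wheel (a joint): turn of the valve wheel in rad: 0 = shut against its rigid stop, growing as it is opened, anticlockwise seen from above; 2 pi per turn, about 3.2 turns in all. At the start it is open between a third of a turn and one and a fifth turns. It turns stiffly (friction about 0.15 N m, i.e. 3 N at the handle) and stays where it is left; it does not rise.
- handle: black upright handle on the wheel's rim, round, 20 mm in diameter and 45 mm tall, spinning freely about its own upright axis. Origin: centre of its underside, 123 mm above the table and 50 mm from the valve's axis; seen from that axis it lies at the angle (valve yaw + wheel joint) from world x.
- tin: bystander: paint tin, 66 mm across, 70 mm high, origin under its centre
- spatula: bystander: spatula lying on the table, 200 mm long, origin under its middle
- hammer: bystander: hammer lying on the table beyond the work, about 250 mm long, origin under its middle
Things that resemble listed ones, but are neither listed nor needed, are in the scene too. There is more than one size of the bed; the one meant has the size given above.

How it is judged:
By the outcome, as a careful person would: the job done as asked, in the order asked, and still so for the second after the job is handed in, while the arm keeps its last pose, push and grip.
It also fails if it takes over 72 s, if anything falls off the work surface, if the arm or the gripper's body presses on something with over 40 N, if the wrist force passes 120 N, or if a joint passes its speed limit or range.

### The arm

A 6-joint arm with a two-finger parallel gripper is mounted at the origin on the work surface. World frame = base frame: x ahead of the robot, y to its left, z up, the work surface at z = 0. Lengths are in m, angles in rad, forces in N, time in s.
With the tool pointing down it reaches from about 0.35 to 1 m from the base axis. Payload 7.1 kg.
Tool frame: the origin (TCP) lies at the very end of the fingers, on their centre line; the grasp point (between the pads) lies 19 mm behind it; z points along the fingers, y is the line along which they close (so a half turn about z gives the same grasp; the last joint's range is limited). The gripper opens to 85 mm and grips with 20 to 120 N. Pads are 22 mm wide; open, the fingers measure 114 mm over their backs; the gripper's body (76 mm by 85 mm) begins 54 mm behind the grasp point. The pads swing forward as they close: fully open they stand 13 mm farther back than shut.
Start: joints at [1.271, 0.423, 1.63, -0, 1.089, -0.019], TCP at [0.173, 0.601, 0.231] pointing down, gripper open.
Joint ranges: [-3, 3], [-0.9, 2.11], [0.09, 2.58], [-1.31, 4.45], [0.11, 2.69], [-2.54, 2.54]. Speed limits (rad/s): [2.39, 2.39, 3.01, 3.14, 3.14, 3.14].

### API

Orientations are given as a unit quaternion [x, y, z, w].
In Python, from workcell import sense, grab_frame, camera_params, close_job gives the robot as it stands.
- The arm moves only by the tool arm_command, never from a script. Its argument "moves" is a list of rows, each an object of numbers: "dx", "dy", "dz": the shift along the tool's x, y, z in units of 30 mm (1.0 is 30 mm); "turn": the turn about the tool's z in units of 5 degrees (1.0 is 5 degrees). A call has 1 to 10 rows; each row shifts and turns the commanded pose from where the row before left it, along the tool's axes as they then stand; what a row does not reach is not made up. A row lasts 1/10 s, in which the tool goes at most 50 mm and 8.59 degrees, less where a joint would pass 70% of its speed; a pose out of reach is approached as far as the arm can. A call is refused whole if a number of a shift passes 1 or a number of a turn 1, either way. A call with a gripper value outside its range is refused whole. "grip" is the opening, from 0 (shut) to 1 (fully open), set as the call begins (left out, the last holds). The fingers move at their own pace and stop on an object; the grip force is fixed at half the most. Time passes only in rows, so rows that do not move let the fingers close. It gives the time, the measured TCP pose, the force, the opening and the grip force at its end, in the units of the state.
- sense(): the state, without advancing time (a new reading comes with each control period).
- grab_frame(name): name is "side" or "top" or "wrist"; returns (picture, depth): 384x512x3 uint8, red, green, blue; 384x512 float32, m along the optical axis (not along the pixel's ray), 0 where there is no reading.
- camera_params(name): a dict with "intrinsics" (3x3 intrinsics, pixels), "D" ([k1, k2, p1, p2, k3] as OpenCV has them; the pictures are not rectified), "view" (4x4, takes a point from world to camera coordinates); the wrist camera has in their place "tool_from_camera" (4x4, takes a point from camera to tool coordinates, whose origin is the TCP and whose axes are the flange's). Camera axes: x right, y up, looking along -z (the intrinsics and any distortion apply to the point x, -y, -z); pixel columns grow to the right and rows downward; lengths in m; the calibration is good to about 2 mm. A picture is of the moment at which its call begins: read the wrist's pose just before it. camera_params takes no time and is no camera call.
- close_job(): hands the job in; it is judged then, once.
The state is a dict: "time": time; "joint_positions": joint angles; "qvel": joint speeds; "joint_efforts": joint torques, N m; "tcp_pos": TCP position; "eef_rot": TCP orientation; "wrist_force": force on the tool from outside, world axes, zero at the start; "wrist_torque": the same for the moment, N m; "opening": finger opening in m; "grasp_force": force on a finger pad.
Only numpy, scipy, OpenCV 4.12 (cv2) and the standard library are available. Lean on these libraries where they do the work, as an engineer would, in place of code of your own. Each camera call takes 0.05 s, during which the arm holds its last target. There are 200 camera calls.

## Working session

There is one attempt and no reset: what is moved stays moved. The work goes in short steps, Python scripts to look and compute and a tool call to move; the robot and the scene stay as the last step left them, time stands still between calls to the robot, and variables do not carry over. Pictures are saved under pics/ and viewed, at most 10 in all, crops included, and the job is handed in when it is done.

Besides the shell and the picture viewer there is one more tool, called after "Call:" as name(argument=value, ...), one argument or row to a line, values as JSON. arm_command: Moves the arm, as the interface text tells. Its arguments: {"type":"object","properties":{"moves":{"type":"array","items":{"type":"object","properties":{"dx":{"type":"number"},"dy":{"type":"number"},"dz":{"type":"number"},"turn":{"type":"number"}}}},"grip":{"type":"number"}},"required":["moves"]}

```bash
ls; mkdir -p pics; python3 - <<'E'
from workcell import *
import cv2,numpy as np
s=sense();print({k:np.round(v,3) for k,v in s.items()})
for n in ["top","side"]:
    im,d=grab_frame(n);np.savez(f"{n}0.npz",im=im,d=d);cv2.imwrite(f"pics/{n}0.png",im[:,:,::-1])
    c=camera_params(n);print(n,{k:np.round(v,4).tolist() for k,v in c.items()})
print(camera_params("wrist"))
E
```

```text
pics
{'time': np.float64(0.0), 'joint_positions': array([ 1.271,  0.424,  1.631, -0.   ,  1.089, -0.019]), 'qvel': array([-0.001, -0.   ,  0.   ,  0.002, -0.001,  0.   ]), 'joint_efforts': array([-2.0000e-03, -5.5739e+01, -2.8173e+01, -0.0000e+00,  8.0000e-03,
       -0.0000e+00]), 'tcp_pos': array([0.173, 0.6  , 0.231]), 'eef_rot': array([ 0.14 ,  0.99 , -0.001, -0.   ]), 'wrist_force': array([-0.098,  0.493,  0.079]), 'wrist_torque': array([ 0.015, -0.009,  0.009]), 'grasp_force': np.float64(0.0), 'opening': np.float64(0.085)}
top {'intrinsics': [[470.568, 0.0, 252.9201], [0.0, 470.568, 190.9388], [0.0, 0.0, 1.0]], 'D': [-0.0636, 0.0, 0.0, 0.0, 0.0], 'view': [[0.0161, -0.9998, 0.0105, -0.0725], [0.9907, 0.0174, 0.1353, -0.4974], [-0.1355, 0.0082, 0.9907, -1.4807], [0.0, 0.0, 0.0, 1.0]]}
side {'intrinsics': [[483.9227, 0.0, 256.3343], [0.0, 483.9227, 186.7304], [0.0, 0.0, 1.0]], 'D': [-0.2072, 0.0, 0.0, 0.0, 0.0], 'view': [[0.8303, -0.5572, -0.0105, -0.4136], [0.4289, 0.6268, 0.6505, -0.2263], [-0.3559, -0.5447, 0.7594, -1.4703], [0.0, 0.0, 0.0, 1.0]]}
{'intrinsics': array([[298.17142414,   0.        , 253.36505154],
       [  0.        , 298.17142414, 190.11393834],
       [  0.        ,   0.        ,   1.        ]]), 'D': array([0.01168036, 0.        , 0.        , 0.        , 0.        ]), 'tool_from_camera': array([[ 4.54749239e-05,  9.56919924e-01,  2.90351953e-01,
         7.45986695e-02],
       [ 9.99999452e-01, -3.47220816e-04,  9.87724088e-04,
         8.18416779e-04],
       [ 1.04598910e-03,  2.90351749e-01, -9.56919415e-01,
        -1.41557670e-01],
       [ 0.00000000e+00,  0.00000000e+00,  0.00000000e+00,
         1.00000000e+00]])}
```

View pics/top0.png

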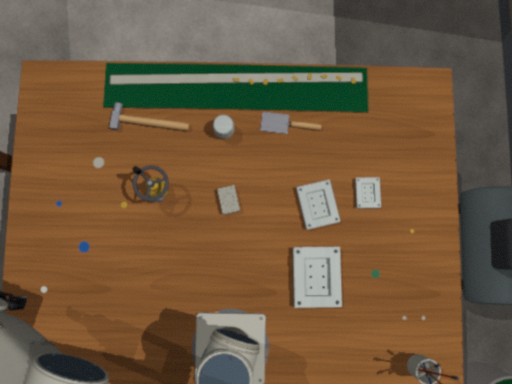

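View pics/side0.png

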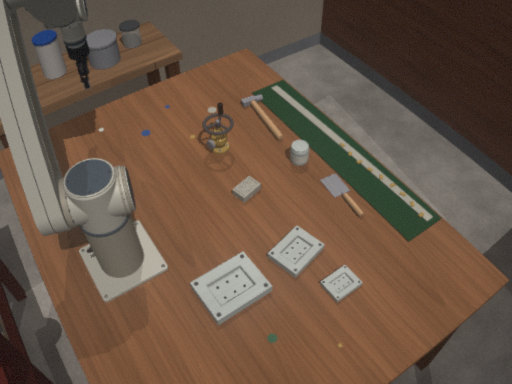

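The top view shows the block at (228,199), the mid-size bed at (318,204) with bigger and smaller ones beside it at (318,277) and (368,192), and the valve at (152,184). The side view agrees, with the handle at (220,108).

```bash
cat > h.py <<'E'
import cv2,numpy as np
from workcell import *
from scipy.spatial.transform import Rotation as R
def cam(n,s=None):
    c=camera_params(n)
    if n=="wrist":
        T=np.eye(4);T[:3,:3]=R.from_quat(s["eef_rot"]).as_matrix();T[:3,3]=s["tcp_pos"]
        M=T@c["tool_from_camera"]
    else: M=np.linalg.inv(c["view"])
    return c["intrinsics"],c["D"],M
def ray(px,C,z):
    K,D,M=C
    p=cv2.undistortPoints(np.array(px,float).reshape(-1,1,2),K,D).reshape(-1,2)
    d=np.c_[p[:,0],-p[:,1],-np.ones(len(p))]@M[:3,:3].T
    o=M[:3,3]; return o+d*((z-o[2])/d[:,2])[:,None]
def cloud(d,C):
    v,u=np.nonzero(d>0);K,D,M=C
    p=cv2.undistortPoints(np.c_[u,v].astype(float).reshape(-1,1,2),K,D).reshape(-1,2)
    z=d[v,u];P=np.full(d.shape+(3,),np.nan)
    P[v,u]=np.c_[p[:,0]*z,-p[:,1]*z,-z]@M[:3,:3].T+M[:3,3];return P
def proj(X,C):
    K,D,M=C;X=(np.atleast_2d(X)-M[:3,3])@M[:3,:3]
    X=X*[1,-1,-1];return cv2.projectPoints(X,np.zeros(3),np.zeros(3),K,D)[0].reshape(-1,2)
def rect(mask,C,z):
    cs=cv2.findContours(mask.astype(np.uint8),cv2.RETR_EXTERNAL,cv2.CHAIN_APPROX_NONE)[0]
    c=max(cs,key=cv2.contourArea);q=ray(c.reshape(-1,2),C,z)[:,:2]
    (x,y),(w,h),a=cv2.minAreaRect((q*1000).astype(np.float32))
    if w<h:w,h,a=h,w,a+90
    return np.round([x/1000,y/1000,w,h,(a+90)%180-90],4)
E
python3 - <<'E'
from h import *
f=np.load("top0.npz");im,d=f["im"],f["d"];C=cam("top");P=cloud(d,C)
for n,(u,v) in dict(block=(228,199),bed=(318,204)).items():
    print(n,P[v,u],ray((u,v),C,.02))
print("table z",np.nanmedian(P[200:260,230:280,2]))
S=cv2.cvtColor(im,cv2.COLOR_RGB2HSV)
m=(S[:,:,1]<70)&(S[:,:,2]>90)
k=np.zeros_like(m)
for n,(a,b,c,e),z in [("block",(205,180,250,220),.028),("bed",(290,172,347,238),.022)]:
    k=np.zeros_like(m);k[b:e,a:c]=m[b:e,a:c];print(n,rect(k,C,z))
# valve: high points
Z=P[160:210,120:185];h=Z[(Z[...,2]>.105)&(Z[...,2]<.14)];print("rim",len(h),np.median(h,0),h.min(0),h.max(0))
print("z>.14",Z[Z[...,2]>.145])
E
```

```text
block [0.47133147 0.01559448 0.03193055] [[0.47274386 0.01612811 0.02      ]]
bed [ 0.46237023 -0.27737769  0.01167522] [[ 0.46144677 -0.27614412  0.02      ]]
table z 0.00015919084558890795
block [4.70800e-01 1.55000e-02 8.56555e+01 5.80040e+01 1.36158e+01]
bed [  0.461   -0.2752 144.6785 115.778   14.1948]
rim 525 [0.5071741  0.24963208 0.12128371] [0.45342874 0.1942167  0.10956194] [0.55933181 0.30456702 0.1394585 ]
z>.14 [[0.54603993 0.29353953 0.16516492]
 [0.54591205 0.29031976 0.16612325]
 [0.54568003 0.28696492 0.16764588]
 [0.54520155 0.28328951 0.17050361]
 [0.54570452 0.28092077 0.16804312]
 [0.54193761 0.29187253 0.17115859]
 [0.54332537 0.2907402  0.16381279]
 [0.54257554 0.28667362 0.1681952 ]
 [0.5433303  0.28465129 0.16432468]
 [0.54313625 0.28134721 0.16565824]
 [0.54314107 0.27831221 0.16590126]
 [0.54659019 0.27978695 0.14726652]
 [0.54074011 0.29728663 0.160901  ]
 [0.53863134 0.29128082 0.17288749]
 [0.54002858 0.29018773 0.16539983]
 [0.5404447  0.2877142  0.16336257]
 [0.53936927 0.28320175 0.16960587]
 [0.54008678 0.28113593 0.16589629]
 [0.54078462 0.27902778
[... 249 characters left out ...]
029 0.17010542]
 [0.53694311 0.27775332 0.16695718]
 [0.53909378 0.27759758 0.15515627]
 [0.54083623 0.276848   0.14565244]
 [0.53420697 0.29319212 0.16404919]
 [0.53355879 0.28922289 0.16802008]
 [0.53381542 0.28654444 0.16684047]
 [0.533912   0.28363809 0.16657216]
 [0.53493535 0.28201111 0.16103227]
 [0.53511538 0.27920577 0.16029096]
 [0.53483202 0.27576922 0.16218495]
 [0.53109182 0.28982809 0.16496979]
 [0.53101356 0.28667036 0.1657065 ]
 [0.53047935 0.28287307 0.16906996]
 [0.53123369 0.28089265 0.16500988]
 [0.53246043 0.27954902 0.1582311 ]
 [0.53396523 0.27855737 0.14985429]
 [0.529836   0.28914177 0.15507452]
 [0.52943317 0.28549908 0.15771732]
 [0.5300826  0.28335783 0.15422046]]
```

Call:
arm_command(
  moves=[
    {"turn": -0.99,"dz": 0.45},
    {"turn": -0.99,"dz": 0},
    {"turn": -0.99},
    {"turn": -0.99},
    {"turn": -0.99},
    {"turn": -0.99},
    {"dx": -0.23,"dy": -0.97},
    {"dx": -0.23,"dy": -0.97},
    {"dx": -0.23,"dy": -0.97},
    {"dx": -0.23,"dy": -0.97},
  ],
)

```text
$.moves[0]: bad value
```

Call:
arm_command(
  moves=[
    {"dx": -0.23,"dy": -0.97},
    {"dx": -0.23,"dy": -0.97},
    {"dx": -0.23,"dy": -0.97},
    {"dx": -0.23,"dy": -0.97},
    {"dx": -0.23,"dy": -0.97},
    {"dx": -0.23,"dy": -0.97},
    {"dx": -0.23,"dy": -0.97},
    {"dx": -0.23,"dy": -0.97},
    {"dx": -0.23,"dy": -0.97},
    {"dx": -0.23,"dy": -0.97},
  ],
)

```text
$.moves[0]: bad value
```

Call:
arm_command(
  moves=[
    {"dx": -0.23,"dy": -0.97,"dz": 0.3},
    {"dx": -0.23,"dy": -0.97,"dz": 0.3},
    {"dx": -0.23,"dy": -0.97,"dz": 0.3},
    {"dx": -0.23,"dy": -0.97,"dz": 0.3},
    {"dx": -0.23,"dy": -0.97,"dz": 0.3},
    {"dx": -0.23,"dy": -0.97,"dz": 0.3},
    {"dx": -0.23,"dy": -0.97,"dz": 0.3},
    {"dx": -0.23,"dy": -0.97,"dz": 0.3},
    {},
    {},
  ],
)

```text
$.moves[0]: bad value
```

```bash
python3 - <<'E'
from h import *
s=sense();print(s["time"],s["tcp_pos"],s["eef_rot"],s["joint_positions"])
im,d=grab_frame("wrist");cv2.imwrite("pics/w1.png",im[:,:,::-1]);np.savez("w1.npz",im=im,d=d)
C=cam("wrist",s);P=cloud(d,C);Z=P[...,2];print("table",np.nanmedian(Z[Z<.01]))
m=(Z>.015)&(Z<.05);print("block depthmask",rect(m,C,.028),np.nanmedian(Z[m]))
S=cv2.cvtColor(im,cv2.COLOR_RGB2HSV);m=(S[:,:,1]<60)&(S[:,:,2]>80);print("colour",rect(m,C,.028))
print(proj([.471,.0155,.028],C))
E
```

```text
0.1 [0.17302902 0.60005287 0.23061816] [ 1.39934301e-01  9.90160544e-01 -6.91210398e-04 -9.89477932e-05] [ 1.27101100e+00  4.23769887e-01  1.63061828e+00 -2.71174023e-05
  1.08860080e+00 -1.89825376e-02]
table -0.0012785851277104798Traceback (most recent call last):
  File "<stdin>", line 5, in <module>
  File "h.py", line 26, in rect
    c=max(cs,key=cv2.contourArea);q=ray(c.reshape(-1,2),C,z)[:,:2]
ValueError: max() iterable argument is empty
```

View pics/w1.png

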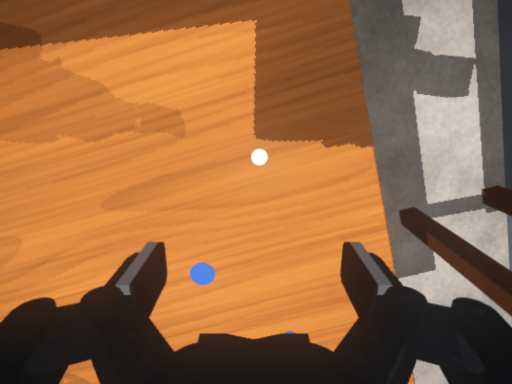

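The calls were refused (probably all four keys are needed). The picture shows only the table and the fingertips at about (150,245) and (355,245). I'll send full rows.

Call:
arm_command(
  moves=[
    {"dx": 0,"dy": 0,"dz": 0.45,"turn": -0.99},
    {"dx": 0,"dy": 0,"dz": 0,"turn": -0.99},
    {"dx": 0,"dy": 0,"dz": 0,"turn": -0.99},
    {"dx": 0,"dy": 0,"dz": 0,"turn": -0.99},
    {"dx": 0,"dy": 0,"dz": 0,"turn": -0.99},
    {"dx": 0,"dy": 0,"dz": 0,"turn": -0.99},
    {"dx": -0.23,"dy": -0.97,"dz": 0,"turn": 0},
    {"dx": -0.23,"dy": -0.97,"dz": 0,"turn": 0},
    {"dx": -0.23,"dy": -0.97,"dz": 0,"turn": 0},
    {"dx": -0.23,"dy": -0.97,"dz": 0,"turn": 0},
  ],
)

```text
time: 1.15
tcp_pos: [0.2276, 0.4927, 0.2175]
eef_rot: [-0.119, 0.993, -0.0, -0.0]
wrist_force: [0.3, -0.6, -1.1]
opening: 0.0852
grasp_force: 0.0
```

Call:
arm_command(
  moves=[
    {"dx": -0.23,"dy": -0.97,"dz": 0,"turn": 0},
    {"dx": -0.23,"dy": -0.97,"dz": 0,"turn": 0},
    {"dx": -0.23,"dy": -0.97,"dz": 0,"turn": 0},
    {"dx": -0.23,"dy": -0.97,"dz": 0,"turn": 0},
    {"dx": -0.23,"dy": -0.97,"dz": 0,"turn": 0},
    {"dx": -0.23,"dy": -0.97,"dz": 0,"turn": 0},
    {"dx": -0.23,"dy": -0.97,"dz": 0,"turn": 0},
    {"dx": -0.23,"dy": -0.97,"dz": 0,"turn": 0},
    {"dx": -0.23,"dy": -0.97,"dz": 0,"turn": 0},
    {"dx": -0.23,"dy": -0.97,"dz": 0,"turn": 0},
  ],
)

```text
time: 2.15
tcp_pos: [0.3632, 0.2261, 0.2178]
eef_rot: [-0.119, 0.993, -0.0, -0.0]
wrist_force: [-0.4, -0.6, -0.2]
opening: 0.0851
grasp_force: 0.0
```

Call:
arm_command(
  moves=[
    {"dx": -0.23,"dy": -0.97,"dz": 0.3,"turn": 0},
    {"dx": -0.23,"dy": -0.97,"dz": 0.3,"turn": 0},
    {"dx": -0.23,"dy": -0.97,"dz": 0.3,"turn": 0},
    {"dx": -0.23,"dy": -0.97,"dz": 0.3,"turn": 0},
    {"dx": -0.23,"dy": -0.97,"dz": 0.3,"turn": 0},
    {"dx": -0.23,"dy": -0.97,"dz": 0.3,"turn": 0},
    {"dx": -0.23,"dy": -0.97,"dz": 0.3,"turn": 0},
    {"dx": -0.23,"dy": -0.97,"dz": 0.3,"turn": 0},
    {"dx": 0,"dy": 0,"dz": 0,"turn": 0},
    {"dx": 0,"dy": 0,"dz": 0,"turn": 0},
  ],
)

```text
time: 3.15
tcp_pos: [0.4711, 0.0136, 0.1455]
eef_rot: [-0.118, 0.993, 0.0, -0.001]
wrist_force: [-0.2, -0.2, -0.1]
opening: 0.0851
grasp_force: 0.0
```

```bash
python3 - <<'E'
from h import *
s=sense();print(s["time"],s["tcp_pos"],s["eef_rot"],s["joint_positions"])
im,d=grab_frame("wrist");cv2.imwrite("pics/w2.png",im[:,:,::-1]);np.savez("w2.npz",im=im,d=d)
C=cam("wrist",s);P=cloud(d,C);Z=P[...,2];print("table",np.nanmedian(Z[Z<.01]))
m=(Z>.015)&(Z<.05);print("block depthmask",rect(m,C,.028),np.nanmedian(Z[m]))
S=cv2.cvtColor(im,cv2.COLOR_RGB2HSV);m=(S[:,:,1]<60)&(S[:,:,2]>80);print("colour",rect(m,C,.028))
print(proj([.471,.0155,.028],C))
E
```

```text
3.15 [0.47106789 0.01361553 0.14545738] [-1.17660150e-01  9.93053748e-01  1.43777547e-04 -5.66680039e-04] [ 3.54172864e-03  3.32896878e-01  2.02486691e+00  2.21148486e-04
  7.84987648e-01 -1.80327784e+00]
table -0.0010203497387696603
block depthmask [4.69000e-01 1.59000e-02 8.42931e+01 5.53410e+01 1.38232e+01] 0.02735444384304403
colour [4.68100e-01 1.55000e-02 8.40179e+01 5.48885e+01 1.37357e+01]
[[254.50211836 186.06308088]]
```

View pics/w2.png

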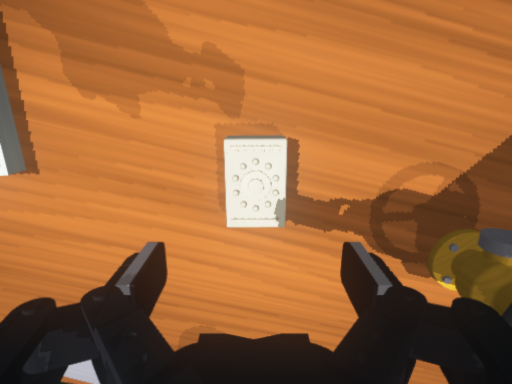

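The block sits clean at (255,182), between the fingertips and lined up with them. I'll check how far back the open tips stand.

```bash
python3 - <<'E'
from h import *
d=np.load("w2.npz")["d"];c=camera_params("wrist")
P=cloud(d,(c["intrinsics"],c["D"],c["tool_from_camera"]))
q=P[230:340,100:410].reshape(-1,3);q=q[(q[:,2]<.03)&(np.abs(q[:,1])<.07)]
print("max tool z",np.sort(q[:,2])[-200::20]);t=q[q[:,2]>q[:,2].max()-.004];print(t.min(0),t.max(0))
E
```

```text
max tool z [-0.01602902 -0.01568624 -0.01543316 -0.01510887 -0.01464565 -0.0142707
 -0.01400104 -0.01347034 -0.0131     -0.01257373]
[-0.01067058 -0.0448316  -0.01543316] [ 0.01064323  0.04732577 -0.01144363]
```

Call:
arm_command(
  moves=[
    {"dx": 0.05,"dy": 0.09,"dz": 0.9,"turn": -0.04},
    {"dx": 0,"dy": 0,"dz": 0.9,"turn": 0},
    {"dx": 0,"dy": 0,"dz": 0.9,"turn": 0},
    {"dx": 0,"dy": 0,"dz": 0.6,"turn": 0},
    {"dx": 0,"dy": 0,"dz": 0.5,"turn": 0},
    {"dx": 0,"dy": 0,"dz": 0,"turn": 0},
  ],
)

```text
time: 3.8
tcp_pos: [0.4677, 0.0172, 0.0307]
eef_rot: [-0.121, 0.993, 0.0, -0.002]
wrist_force: [-0.6, 0.4, 0.6]
opening: 0.0852
grasp_force: 0.0
```

Call:
arm_command(
  moves=[
    {"dx": -0.03,"dy": -0.05,"dz": 0.4,"turn": 0},
    {"dx": 0,"dy": 0,"dz": 0.35,"turn": 0},
    {"dx": 0,"dy": 0,"dz": 0,"turn": 0},
    {"dx": 0,"dy": 0,"dz": 0,"turn": 0},
  ],
)

```text
time: 4.2
tcp_pos: [0.4704, 0.0151, 0.0093]
eef_rot: [-0.12, 0.993, 0.0, -0.0]
wrist_force: [-0.3, 1.0, -0.1]
opening: 0.0854
grasp_force: 0.0
```

Call:
arm_command(
  moves=[
    {"dx": 0,"dy": 0,"dz": 0,"turn": 0},
    {"dx": 0,"dy": 0,"dz": 0,"turn": 0},
    {"dx": 0,"dy": 0,"dz": 0,"turn": 0},
    {"dx": 0,"dy": 0,"dz": 0,"turn": 0},
    {"dx": 0,"dy": 0,"dz": 0,"turn": 0},
    {"dx": 0,"dy": 0,"dz": 0,"turn": 0},
  ],
  grip=0.3,
)

```text
time: 4.8
tcp_pos: [0.4708, 0.015, 0.0101]
eef_rot: [-0.12, 0.993, -0.0, 0.0]
wrist_force: [-1.0, -0.1, 7.0]
opening: 0.0545
grasp_force: 63.4
```

```bash
python3 - <<'E'
from h import *
s=sense();print(s["time"],s["tcp_pos"],s["eef_rot"],s["opening"],s["grasp_force"],s["wrist_force"])
im,d=grab_frame("wrist");np.savez("w3.npz",im=im,d=d);cv2.imwrite("pics/w3.png",im[:,:,::-1])
E
```

```text
4.8 [0.47082509 0.01499236 0.01005235] [-1.20191707e-01  9.92750604e-01 -5.44252646e-05  4.34295135e-04] 0.05448139461001769 63.414058685302734 [-0.99347119 -0.1151428   7.01449275]
```

Call:
arm_command(
  moves=[
    {"dx": 0,"dy": 0,"dz": -0.3,"turn": 0},
    {"dx": 0,"dy": 0,"dz": -0.9,"turn": 0},
    {"dx": 0,"dy": 0,"dz": -0.9,"turn": 0},
    {"dx": 0,"dy": -0.6,"dz": -0.9,"turn": 0},
    {"dx": 0,"dy": -0.9,"dz": -0.9,"turn": 0},
    {"dx": 0,"dy": -0.9,"dz": -0.8,"turn": 0},
    {"dx": 0,"dy": -0.9,"dz": 0,"turn": 0},
    {"dx": 0,"dy": -1,"dz": 0,"turn": 0},
    {"dx": 0,"dy": -1,"dz": 0,"turn": 0},
    {"dx": 0,"dy": -1,"dz": 0,"turn": 0},
  ],
)

```text
time: 5.85
tcp_pos: [0.5154, -0.1696, 0.1509]
eef_rot: [-0.12, 0.993, 0.0, 0.0]
wrist_force: [0.5, 0.7, -1.6]
opening: 0.0544
grasp_force: 64.6
```

Call:
arm_command(
  moves=[
    {"dx": 0,"dy": -1,"dz": 0,"turn": 0},
    {"dx": 0,"dy": -1,"dz": 0,"turn": 0},
    {"dx": 0,"dy": -0.7,"dz": 0,"turn": 0},
    {"dx": 0,"dy": -0.3,"dz": 0,"turn": 0},
    {"dx": 0,"dy": 0,"dz": 0,"turn": 0},
    {"dx": 0,"dy": 0,"dz": 0,"turn": 0},
    {"dx": 0,"dy": 0,"dz": 0,"turn": 0},
  ],
)

```text
time: 6.55
tcp_pos: [0.5367, -0.2546, 0.1502]
eef_rot: [-0.121, 0.993, 0.0, -0.0]
wrist_force: [-0.8, -0.3, -1.5]
opening: 0.0543
grasp_force: 64.5
```

```bash
python3 - <<'E'
from h import *
for i in range(3):
    s=sense();print(s["time"],s["tcp_pos"],s["eef_rot"],s["opening"])
    im,d=grab_frame("wrist")
    C=cam("wrist",s);P=cloud(d,C);Z=P[...,2]
    S=cv2.cvtColor(im,cv2.COLOR_RGB2HSV)
    m=((Z>.0175)&(Z<.03)).astype(np.uint8);m[300:]=0
    cs,hi=cv2.findContours(m,cv2.RETR_CCOMP,cv2.CHAIN_APPROX_NONE)
    for c,hh in zip(cs,hi[0]):
        if cv2.contourArea(c)>3000:
            q=ray(c.reshape(-1,2),C,.022)[:,:2];print(hh[3],cv2.boundingRect(c),cv2.minAreaRect((q*1000).astype(np.float32)))
np.savez("w4.npz",im=im,d=d);cv2.imwrite("pics/w4.png",im[:,:,::-1])
E
```

```text
6.55 [ 0.53667746 -0.25460243  0.15019153] [-1.20718288e-01  9.92686664e-01  3.70150231e-04 -3.80322965e-04] 0.05434329968151247
-1 (180, 2, 139, 172) ((460.5148620605469, -275.4215393066406), (138.73997497558594, 109.81982421875), 14.367676734924316)
0 (214, 37, 73, 109) ((460.3661193847656, -275.2176513671875), (87.94180297851562, 60.07352828979492), 13.812311172485352)
6.6 [ 0.53679925 -0.2546591   0.15024218] [-1.20800376e-01  9.92676724e-01  2.98558705e-04 -3.20395457e-04] 0.054502566175484164
-1 (180, 1, 139, 173) ((460.63427734375, -275.359130859375), (138.7662353515625, 109.823974609375), 14.362598419189453)
0 (214, 37, 73, 110) ((461.01080322265625, -275.2387390136719), (88.87594604492188, 59.97066879272461), 14.327777862548828)
6.65 [ 0.53692568 -0.2548414   0.15032673] [-1.20768390e-01  9.92680679e-01  1.73232001e-04 -1.89952801e-04] 0.05489889774724227
-1 (181, 1, 139, 173) ((460.6810302734375, -275.4049987792969), (139.1454620361328, 109.6063461303711), 14.25753116607666)
0 (214, 38, 73, 108) ((460.957763671875, -275.23065185546875), (87.92733001708984, 60.83347702026367), 14.574472427368164)
```

View pics/w4.png

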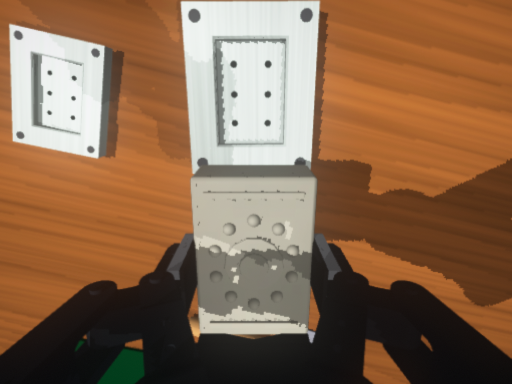

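The bed shows whole at (181,1)-(319,173), with the pocket at (214,37)-(286,146). The block is in hand at (193,178)-(316,330). Next I'll measure the block's pose in the hand.

```bash
python3 - <<'E'
from h import *
f=np.load("w4.npz");im,d=f["im"],f["d"];c=camera_params("wrist");C=(c["intrinsics"],c["D"],c["tool_from_camera"])
P=cloud(d,C);q=P[200:320,205:305];zt=np.nanmedian(q[...,2]);print("top z",zt,np.nanpercentile(q[...,2],[5,25,75,95]))
S=cv2.cvtColor(im,cv2.COLOR_RGB2HSV)
# edges of block top: rows -> left/right, cols -> front edge, back edge
m=(np.abs(P[...,2]-zt)<.006)&(np.abs(P[...,1])<.034)&(np.abs(P[...,0])<.06)
m&=(S[:,:,2]>75)
m=cv2.morphologyEx(m.astype(np.uint8),cv2.MORPH_OPEN,np.ones((5,5)))
cs=cv2.findContours(m,cv2.RETR_EXTERNAL,cv2.CHAIN_APPROX_NONE)[0];k=max(cs,key=cv2.contourArea).reshape(-1,2)
print(cv2.boundingRect(k));t=ray(k,C,zt)[:,:2]*1000;print(cv2.minAreaRect(t.astype(np.float32)))
for r in range(190,225,10):
    e=np.nonzero(m[r])[0];print(r,ray([(e[0],r),(e[-1],r)],C,zt)[:,:2].round(4).tolist())
for u in range(215,300,16):
    e=np.nonzero(m[:,u])[0];print(u,e[0],e[-1],ray([(u,e[0]),(u,e[-1])],C,zt)[:,:2].round(4).tolist())
E
```

```text
top z -0.017126511306947513 [-0.02016758 -0.01825826 -0.01662282 -0.01602394]
(191, 174, 126, 161)
((1.7730445861816406, 0.9672927856445312), (54.96118927001953, 83.75402069091797), 89.98175048828125)
190 [[0.0365, -0.0263], [0.0365, 0.0282]]
200 [[0.0319, -0.0261], [0.0319, 0.028]]
210 [[0.0272, -0.0264], [0.0272, 0.0283]]
220 [[0.0224, -0.0262], [0.0224, 0.0281]]
215 175 333 [[0.0432, -0.0156], [-0.0395, -0.0186]]
231 175 333 [[0.0432, -0.0087], [-0.0395, -0.0105]]
247 175 334 [[0.0432, -0.0018], [-0.0401, -0.0023]]
263 176 334 [[0.0428, 0.005], [-0.0401, 0.0058]]
279 175 333 [[0.0432, 0.0119], [-0.0395, 0.0139]]
295 175 333 [[0.0432, 0.0188], [-0.0394, 0.0221]]
```

Call:
arm_command(
  moves=[
    {"dx": 0.6,"dy": -0.09,"dz": 0,"turn": -0.09},
    {"dx": 0.7,"dy": 0,"dz": 0.3,"turn": 0},
    {"dx": 0.7,"dy": 0,"dz": 0.7,"turn": 0},
    {"dx": 0.57,"dy": 0,"dz": 0.8,"turn": 0},
    {"dx": 0,"dy": 0,"dz": 0.8,"turn": 0},
    {"dx": 0,"dy": 0,"dz": 0.7,"turn": 0},
    {"dx": 0,"dy": 0,"dz": 0.3,"turn": 0},
    {"dx": 0,"dy": 0,"dz": 0,"turn": 0},
    {"dx": 0,"dy": 0,"dz": 0,"turn": 0},
    {"dx": 0,"dy": 0,"dz": 0,"turn": 0},
  ],
)

```text
time: 7.7
tcp_pos: [0.4638, -0.2777, 0.0434]
eef_rot: [-0.124, 0.992, -0.001, 0.001]
wrist_force: [0.8, -1.4, -2.9]
opening: 0.0544
grasp_force: 64.4
```

```bash
python3 - <<'E'
from h import *
for i in range(4):
    s=sense();print(s["tcp_pos"].round(4),s["eef_rot"].round(4));im,d=grab_frame("wrist")
np.savez("w5.npz",im=im,d=d)
C=cam("wrist",s);P=cloud(d,C);Z=P[...,2];m=((Z>.015)&(Z<.03)).astype(np.uint8)
cv2.imwrite("pics/w5.png",im[:,:,::-1])
E
```

```text
[ 0.4638 -0.2777  0.0434] [-1.243e-01  9.922e-01 -6.000e-04  7.000e-04]
[ 0.4638 -0.2777  0.0434] [-1.243e-01  9.922e-01 -6.000e-04  8.000e-04]
[ 0.4637 -0.2777  0.0433] [-1.242e-01  9.923e-01 -6.000e-04  7.000e-04]
[ 0.4635 -0.2776  0.0432] [-1.242e-01  9.923e-01 -5.000e-04  6.000e-04]
```

View pics/w5.png

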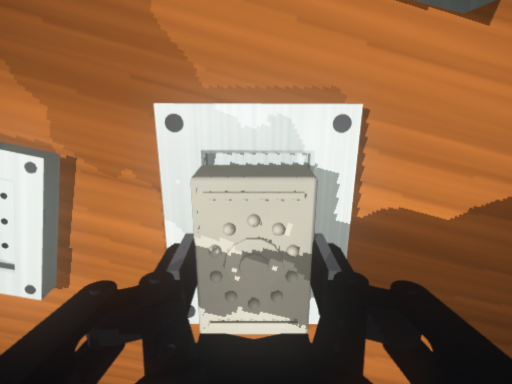

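The view shows the block above the pocket, with the bed's far edge at row 103 and its sides at (155..165) and (362..350). I'll measure the offset in the tool frame, which doesn't depend on the pose reading.

```bash
cat > rel.py <<'E'
from h import *
import sys
def rel(f):
    im,d=f["im"],f["d"];c=camera_params("wrist");C=(c["intrinsics"],c["D"],c["tool_from_camera"])
    P=cloud(d,C);zt=np.nanmedian(P[110:145,200:310,2])
    m=((np.abs(P[...,2]-zt)<.008)).astype(np.uint8)
    L=[];Rr=[];T=[]
    for r in range(115,225,3):
        e=np.nonzero(m[r,120:400])[0]+120
        if len(e): L.append((e[0]-.5,r));Rr.append((e[-1]+.5,r))
    for u in range(165,352,4):
        e=np.nonzero(m[70:150,u])[0]+70
        if len(e): T.append((u,e[0]-.5))
    fl=lambda a,i:np.polyfit(*(ray(a,C,zt)[:,:2].T[[i,1-i]]),1)
    l,r,t=fl(L,0),fl(Rr,0),fl(T,1)
    th=np.array([l[0],r[0],-t[0]]);cx=t[1]-.070  # slope: y vs x for sides
    xc=np.polyval(t,0)-.070;yc=(np.polyval(l,xc)+np.polyval(r,xc))/2
    print("zt",zt,"slopes deg",np.degrees(th).round(2),"width",np.polyval(r,xc)-np.polyval(l,xc),"bed centre in tool mm",xc*1e3,yc*1e3)
if __name__=="__main__": rel(np.load(sys.argv[1]))
E
python3 rel.py w5.npz
```

```text
zt 0.022113921258581623 slopes deg [ 0.22  0.08 -0.04] width 0.10986728368840454 bed centre in tool mm 2.420315050551583 3.0718025383106933
```

Call:
arm_command(
  moves=[
    {"dx": 0.02,"dy": 0.07,"dz": 0,"turn": 0},
    {"dx": 0,"dy": 0,"dz": 0.15,"turn": 0},
    {"dx": 0,"dy": 0,"dz": 0.15,"turn": 0},
    {"dx": 0,"dy": 0,"dz": 0.1,"turn": 0},
    {"dx": 0,"dy": 0,"dz": 0,"turn": 0},
    {"dx": 0,"dy": 0,"dz": 0,"turn": 0},
  ],
)

```text
time: 8.5
tcp_pos: [0.4618, -0.2754, 0.0301]
eef_rot: [-0.124, 0.992, 0.0, -0.0]
wrist_force: [-0.2, 0.6, -2.4]
opening: 0.0547
grasp_force: 64.5
```

```bash
python3 - <<'E'
from h import *
s=sense();print(s["tcp_pos"].round(4),s["wrist_force"],s["wrist_torque"]);im,d=grab_frame("wrist");np.savez("w6.npz",im=im,d=d)
E
python3 rel.py w6.npz
```

```text
[ 0.4618 -0.2754  0.0301] [-0.16846833  0.64265454 -2.44612852] [-0.04196343 -0.02289629  0.02007984]
zt 0.009077128249376662 slopes deg [ 0.22  0.01 -0.05] width 0.1099396124005051 bed centre in tool mm 1.1173790391952738 0.4670476109824607
```

Call:
arm_command(
  moves=[
    {"dx": -0.02,"dy": -0.015,"dz": 0.08,"turn": 0},
    {"dx": 0,"dy": 0,"dz": 0.08,"turn": 0},
    {"dx": 0,"dy": 0,"dz": 0.06,"turn": 0},
    {"dx": 0,"dy": 0,"dz": 0,"turn": 0},
    {"dx": 0,"dy": 0,"dz": 0,"turn": 0},
  ],
)

```text
time: 9.05
tcp_pos: [0.4626, -0.2758, 0.0237]
eef_rot: [-0.124, 0.992, 0.0, -0.0]
wrist_force: [-0.6, -0.5, -2.5]
opening: 0.0546
grasp_force: 64.6
```

```bash
python3 - <<'E'
from h import *
s=sense();print(s["tcp_pos"].round(4),s["wrist_force"],s["wrist_torque"]);im,d=grab_frame("wrist");np.savez("w7.npz",im=im,d=d)
E
python3 rel.py w7.npz
```

```text
[ 0.4626 -0.2758  0.0237] [-0.57643365 -0.54291458 -2.51392484] [0.00233871 0.01899893 0.02835793]
zt 0.002633856732068146 slopes deg [0.21 0.12 0.22] width 0.10982020292016514 bed centre in tool mm 1.8079462018727037 0.9539576355917824
```

Call:
arm_command(
  moves=[
    {"dx": 0,"dy": 0,"dz": 0.04,"turn": 0},
    {"dx": 0,"dy": 0,"dz": 0.02,"turn": 0},
    {"dx": 0,"dy": 0,"dz": 0,"turn": 0},
  ],
)

```text
time: 9.4
tcp_pos: [0.4626, -0.2758, 0.0221]
eef_rot: [-0.124, 0.992, -0.0, 0.0]
wrist_force: [-0.4, -0.1, 1.3]
opening: 0.0543
grasp_force: 64.8
```

Call:
arm_command(
  moves=[
    {"dx": 0,"dy": 0,"dz": 0.02,"turn": 0},
    {"dx": 0,"dy": 0,"dz": 0,"turn": 0},
  ],
)

```text
time: 9.6
tcp_pos: [0.4626, -0.2758, 0.0221]
eef_rot: [-0.124, 0.992, -0.0, 0.0]
wrist_force: [-2.5, 0.9, 7.4]
opening: 0.0544
grasp_force: 65.8
```

Call:
arm_command(
  moves=[
    {"dx": 0,"dy": 0,"dz": -0.02,"turn": 0},
    {"dx": 0,"dy": 0,"dz": 0,"turn": 0},
    {"dx": 0,"dy": 0,"dz": 0,"turn": 0},
    {"dx": 0,"dy": 0,"dz": 0,"turn": 0},
    {"dx": 0,"dy": 0,"dz": -0.2,"turn": 0},
    {"dx": 0,"dy": 0,"dz": -0.5,"turn": 0},
    {"dx": 0,"dy": 0,"dz": -0.9,"turn": 0},
    {"dx": 0,"dy": 0,"dz": -0.9,"turn": 0},
    {"dx": 0,"dy": 0,"dz": -0.9,"turn": 0},
    {"dx": 0,"dy": 0,"dz": -0.7,"turn": 0},
  ],
  grip=1.0,
)

```text
time: 10.6
tcp_pos: [0.4631, -0.2761, 0.1478]
eef_rot: [-0.124, 0.992, -0.001, 0.001]
wrist_force: [0.3, -0.1, -0.1]
opening: 0.0851
grasp_force: 0.0
```

```bash
python3 - <<'E'
from h import *
s=sense();print(s["tcp_pos"].round(4),s["opening"],s["joint_positions"].round(2));im,d=grab_frame("wrist");np.savez("w8.npz",im=im,d=d)
im,d=grab_frame("wrist");cv2.imwrite("pics/w8.png",im[:,:,::-1])
C=cam("wrist",s);P=cloud(d,C);Z=P[...,2]
zb=np.nanmedian(Z[(Z>.015)&(Z<.028)]);m=(Z>.032)&(Z<.055);m[240:]=0
q=P[m];print("bed",zb,"block rel",np.nanmedian(Z[m])-zb,rect(m,C,.04))
A=np.c_[q[:,:2]-q[:,:2].mean(0),np.ones(len(q))];k=np.linalg.lstsq(A,q[:,2],rcond=None)[0];print("block tilt mrad",k[:2]*1e3)
b=(Z>.015)&(Z<.028);b[240:]=0;print("bed",rect(b,C,.022));q=P[b]
A=np.c_[q[:,:2]-q[:,:2].mean(0),np.ones(len(q))];k=np.linalg.lstsq(A,q[:,2],rcond=None)[0];print("bed tilt",k[:2]*1e3)
E
```

```text
[ 0.4631 -0.2761  0.1478] 0.0851434877545561 [-0.56  0.41  1.88  0.    0.84 -2.38]
bed 0.0185180049013699 block rel 0.01789726515476439 [ 0.4586 -0.2742 81.0563 54.7131 14.2667]
block tilt mrad [-1.99247772  1.31585279]
bed [  0.4546  -0.2751 131.3157 108.4507  14.1799]
bed tilt [-36.76110982  14.58782034]
```

View pics/w8.png

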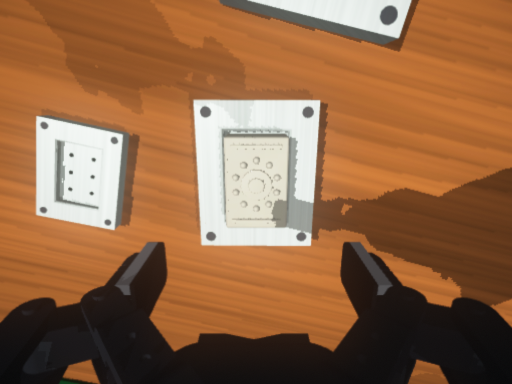

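The block is seated in the pocket at (222,132)-(290,228), standing 17.9 mm above the bed with 2 mrad tilt. On to the valve.

Call:
arm_command(
  moves=[
    {"dx": 0,"dy": 0.3,"dz": -0.9,"turn": 0},
    {"dx": -0.35,"dy": 0.9,"dz": -0.9,"turn": 0},
    {"dx": -0.35,"dy": 0.95,"dz": -0.9,"turn": 0},
    {"dx": -0.35,"dy": 0.95,"dz": -0.7,"turn": 0},
    {"dx": -0.35,"dy": 0.95,"dz": 0,"turn": 0},
    {"dx": -0.35,"dy": 0.95,"dz": 0,"turn": 0},
    {"dx": -0.35,"dy": 0.95,"dz": 0,"turn": 0},
    {"dx": -0.35,"dy": 0.95,"dz": 0,"turn": 0},
    {"dx": -0.35,"dy": 0.95,"dz": 0,"turn": 0},
    {"dx": -0.35,"dy": 0.95,"dz": 0,"turn": 0},
  ],
)

```text
time: 11.7
tcp_pos: [0.4887, 0.0046, 0.2468]
eef_rot: [-0.124, 0.992, 0.0, -0.0]
wrist_force: [0.4, -0.4, 0.2]
opening: 0.0856
grasp_force: 0.0
```

Call:
arm_command(
  moves=[
    {"dx": -0.35,"dy": 0.95,"dz": 0,"turn": 0},
    {"dx": -0.35,"dy": 0.95,"dz": 0,"turn": 0},
    {"dx": -0.35,"dy": 0.95,"dz": 0,"turn": 0},
    {"dx": -0.35,"dy": 0.95,"dz": 0,"turn": 0},
    {"dx": -0.35,"dy": 0.95,"dz": 0,"turn": 0},
    {"dx": -0.35,"dy": 0.95,"dz": 0,"turn": 0},
    {"dx": -0.35,"dy": 0.95,"dz": 0,"turn": 0},
    {"dx": -0.35,"dy": 0.95,"dz": 0,"turn": 0},
    {"dx": 0,"dy": 0.6,"dz": 0,"turn": 0},
    {"dx": 0,"dy": 0,"dz": 0,"turn": 0},
  ],
)

```text
time: 12.7
tcp_pos: [0.5092, 0.2643, 0.2465]
eef_rot: [-0.125, 0.992, 0.0, -0.0]
wrist_force: [0.1, -0.5, -0.0]
opening: 0.0853
grasp_force: 0.0
```

```bash
python3 - <<'E'
from h import *
s=sense();print(s["tcp_pos"].round(4),s["eef_rot"].round(4),s["joint_positions"].round(2));im,d=grab_frame("wrist");np.savez("w9.npz",im=im,d=d)
cv2.imwrite("pics/w9.png",im[:,:,::-1])
C=cam("wrist",s);P=cloud(d,C);Z=P[...,2]
h=(Z>.15)&(Z<.18);h[260:]=0;q=P[h];print("handle top",np.median(q,0),q.min(0),q.max(0))
r=(Z>.113)&(Z<.127);r[260:]=0;q=P[r][:,:2]
for _ in range(4):
    A=np.c_[2*q,np.ones(len(q))];x=np.linalg.lstsq(A,(q**2).sum(1),rcond=None)[0];R0=np.sqrt(x[2]+x[0]**2+x[1]**2)
    e=np.hypot(*(q-x[:2]).T);print(x[:2],R0,len(q));q=q[np.abs(e-.05)<.009]
E
```

```text
[0.5092 0.2643 0.2465] [-1.254e-01  9.921e-01  1.000e-04 -4.000e-04] [ 0.46  0.33  1.73  0.    1.08 -1.36]
handle top [0.53618097 0.28666656 0.16574387] [0.52932038 0.27816219 0.1502763 ] [0.54870374 0.297612   0.16833966]
[0.50386014 0.25076411] 0.0443007289842045 5342
[0.50436274 0.25109822] 0.04877723720663886 4114
[0.50437538 0.25111049] 0.0487877913343194 4109
[0.50437538 0.25111049] 0.0487877913343194 4109
```

View pics/w9.png

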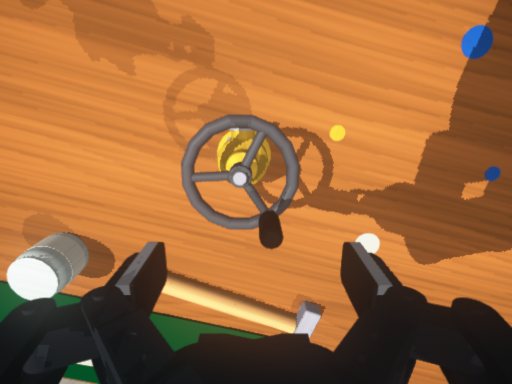

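The wheel is centred at (240,172), with the handle's foot at (270,215) and its top at (271,238). The pipe stub is hidden under the wheel, so I'll get the valve yaw from the earlier side, top and w2 frames and move over the handle meanwhile.

```bash
python3 - <<'E'
from h import *
ax=np.array([.505,.2505])
s2=dict(tcp_pos=np.array([.47,.0145,.1455]),eef_rot=np.array([-.1185,.993,0,0]))
for n,C in [("w2",cam("wrist",s2)),("side0",cam("side")),("top0",cam("top"))]:
    f=np.load(n+".npz");im,d=f["im"],f["d"];P=cloud(d,C);S=cv2.cvtColor(im,cv2.COLOR_RGB2HSV)
    r=np.hypot(*(P[...,:2]-ax).transpose(2,0,1))
    m=(r>.018)&(r<.10)&(P[...,2]>.015)&(P[...,2]<.10)
    q=P[m];a=np.degrees(np.arctan2(q[:,1]-ax[1],q[:,0]-ax[0]));rr=r[m]
    print(n,m.sum(),np.nanmedian(S[m],0))
    for lo in range(-180,180,20):
        k=(a>=lo)&(a<lo+20)
        if k.sum()>8: print("  ",lo,k.sum(),"rmax",rr[k].max().round(3),"z",np.median(q[k,2]).round(3),"hsv",np.median(S[m][k],0))
im=np.load("side0.npz")["im"][95:160,185:250,::-1];cv2.imwrite("pics/sc.png",np.hstack([cv2.resize(im,(390,390),interpolation=cv2.INTER_CUBIC),cv2.resize(np.load("w2.npz")["im"][215:320,407:512,::-1],(390,390))]))
E
```

```text
w2 2856 [ 20. 191.  87.]
   -180 269 rmax 0.05 z 0.044 hsv [128.  15.  69.]
   -160 1056 rmax 0.052 z 0.055 hsv [120.  15.  81.]
   -140 432 rmax 0.03 z 0.055 hsv [ 20. 192.  89.]
   -120 400 rmax 0.03 z 0.054 hsv [ 20. 192.  88.]
   -100 347 rmax 0.029 z 0.055 hsv [ 20. 192.  86.]
   -80 274 rmax 0.028 z 0.056 hsv [ 20. 193.  92.]
   -60 65 rmax 0.028 z 0.046 hsv [ 20. 190.  82.]
   160 9 rmax 0.051 z 0.034 hsv [128.  22.  69.]
side0 217 [ 18. 127. 110.]
   -180 42 rmax 0.053 z 0.059 hsv [10.  34.5 96. ]
   -160 54 rmax 0.053 z 0.056 hsv [ 18.  59. 106.]
   -140 26 rmax 0.034 z 0.05 hsv [ 19. 131. 114.]
   -120 25 rmax 0.033 z 0.051 hsv [ 19. 131. 117.]
   -100 19 rmax 0.036 z 0.059 hsv [ 19. 132. 116.]
   -80 14 rmax 0.035 z 0.055 hsv [ 19.  129.5 112. ]
   160 15 rmax 0.054 z 0.059 hsv [ 12. 114. 108.]
top0 155 [ 21. 165.  99.]
   -180 20 rmax 0.047 z 0.058 hsv [ 21.  112.5  87.5]
   -160 26 rmax 0.05 z 0.059 hsv [22.  55.5 91. ]
   -140 11 rmax 0.045 z 0.064 hsv [ 21. 178.  86.]
   -120 12 rmax 0.034 z 0.061 hsv [ 21.  171.5 108. ]
   -100 15 rmax 0.03 z 0.063 hsv [ 22. 179. 115.]
   -80 18 rmax 0.032 z 0.061 hsv [ 22. 172. 112.]
   160 11 rmax 0.047 z 0.06 hsv [ 22. 174. 126.]
```

View pics/sc.png

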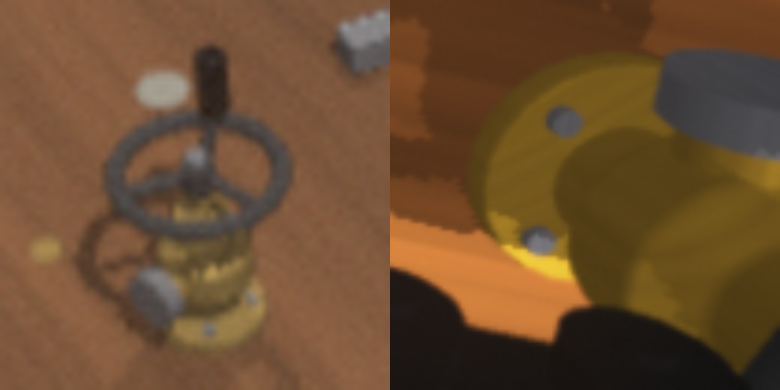

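Call:
arm_command(
  moves=[
    {"dx": -0.6,"dy": 0.3,"dz": 0,"turn": 0},
    {"dx": -0.51,"dy": 0.23,"dz": 0.4,"turn": 0},
    {"dx": 0,"dy": 0,"dz": 0.8,"turn": 0},
    {"dx": 0,"dy": 0,"dz": 0.9,"turn": 0},
    {"dx": 0,"dy": 0,"dz": 0.8,"turn": 0},
    {"dx": 0,"dy": 0,"dz": 0.5,"turn": 0},
    {"dx": 0,"dy": 0,"dz": 0.3,"turn": 0},
    {"dx": 0,"dy": 0,"dz": 0,"turn": 0},
    {"dx": 0,"dy": 0,"dz": 0,"turn": 0},
  ],
)

```text
time: 13.65
tcp_pos: [0.5389, 0.2861, 0.1367]
eef_rot: [-0.124, 0.992, 0.0, 0.001]
wrist_force: [-0.1, -0.4, 0.6]
opening: 0.0854
grasp_force: 0.0
```

Both crops show the grey pipe stub facing about -162° in world terms. That puts the valve yaw near 18°, and with the handle at 48° the wheel is about 390° open. Grip the handle.

Call:
arm_command(
  moves=[
    {"dx": 0,"dy": 0,"dz": 0,"turn": 0},
    {"dx": 0,"dy": 0,"dz": 0,"turn": 0},
    {"dx": 0,"dy": 0,"dz": 0,"turn": 0},
    {"dx": 0,"dy": 0,"dz": 0,"turn": 0},
    {"dx": 0,"dy": 0,"dz": 0,"turn": 0},
    {"dx": 0,"dy": 0,"dz": 0,"turn": 0},
    {"dx": 0,"dy": 0,"dz": 0,"turn": 0},
    {"dx": 0,"dy": 0,"dz": 0,"turn": 0},
  ],
  grip=0,
)

```text
time: 14.45
tcp_pos: [0.5386, 0.2863, 0.1364]
eef_rot: [-0.124, 0.992, 0.0, 0.0]
wrist_force: [-1.6, 0.4, 5.5]
opening: 0.0182
grasp_force: 58.6
```

```bash
python3 - <<'E'
from h import *
s=sense();print(s["tcp_pos"].round(4),s["wrist_force"].round(1),s["wrist_torque"].round(2),s["opening"])
P0=146.;c=lambda p:np.array([np.cos(np.radians(p)),np.sin(np.radians(p))])*50/30
for i in range(16):print(i,(c(P0+24*(i+1))-c(P0+24*i)).round(2))
E
```

```text
[0.5386 0.2863 0.1364] [-1.6  0.4  5.5] [-0.01  0.15  0.01] 0.018235426522803303
0 [-0.26 -0.64]
1 [ 0.02 -0.69]
2 [ 0.3  -0.62]
3 [ 0.53 -0.45]
4 [ 0.67 -0.19]
5 [0.69 0.1 ]
6 [0.59 0.37]
7 [0.39 0.57]
8 [0.12 0.68]
9 [-0.17  0.67]
10 [-0.43  0.55]
11 [-0.61  0.33]
12 [-0.69  0.05]
13 [-0.65 -0.24]
14 [-0.5  -0.48]
15 [-0.26 -0.64]
```

Call:
arm_command(
  moves=[
    {"dx": -0.26,"dy": -0.64,"dz": 0,"turn": 0},
    {"dx": 0.02,"dy": -0.69,"dz": 0,"turn": 0},
    {"dx": 0.3,"dy": -0.62,"dz": 0,"turn": 0},
    {"dx": 0.53,"dy": -0.45,"dz": 0,"turn": 0},
    {"dx": 0,"dy": 0,"dz": 0,"turn": 0},
    {"dx": 0,"dy": 0,"dz": 0,"turn": 0},
  ],
)

```text
time: 15.05
tcp_pos: [0.5372, 0.2121, 0.1363]
eef_rot: [-0.124, 0.992, 0.001, -0.001]
wrist_force: [-7.5, 3.7, 9.2]
opening: 0.018
grasp_force: 59.8
```

Call:
arm_command(
  moves=[
    {"dx": 0.67,"dy": -0.19,"dz": 0,"turn": 0},
    {"dx": 0.69,"dy": 0.1,"dz": 0,"turn": 0},
    {"dx": 0.59,"dy": 0.37,"dz": 0,"turn": 0},
    {"dx": 0.39,"dy": 0.57,"dz": 0,"turn": 0},
    {"dx": 0,"dy": 0,"dz": 0,"turn": 0},
    {"dx": 0,"dy": 0,"dz": 0,"turn": 0},
  ],
)

```text
time: 15.65
tcp_pos: [0.4643, 0.2198, 0.1363]
eef_rot: [-0.125, 0.992, 0.0, -0.0]
wrist_force: [-3.4, 0.8, 7.3]
opening: 0.018
grasp_force: 61.7
```

Call:
arm_command(
  moves=[
    {"dx": 0.12,"dy": 0.68,"dz": 0,"turn": 0},
    {"dx": -0.17,"dy": 0.67,"dz": 0,"turn": 0},
    {"dx": -0.43,"dy": 0.55,"dz": 0,"turn": 0},
    {"dx": 0,"dy": 0,"dz": 0,"turn": 0},
    {"dx": 0,"dy": 0,"dz": 0,"turn": 0},
  ],
)

```text
time: 16.15
tcp_pos: [0.4645, 0.28, 0.1364]
eef_rot: [-0.124, 0.992, 0.001, -0.0]
wrist_force: [-6.0, 7.5, 8.0]
opening: 0.0183
grasp_force: 61.7
```

Call:
arm_command(
  moves=[
    {"dx": -0.61,"dy": 0.33,"dz": 0,"turn": 0},
    {"dx": -0.69,"dy": 0.05,"dz": 0,"turn": 0},
    {"dx": -0.65,"dy": -0.24,"dz": 0,"turn": 0},
    {"dx": -0.5,"dy": -0.48,"dz": 0,"turn": 0},
    {"dx": 0,"dy": 0,"dz": 0,"turn": 0},
    {"dx": 0,"dy": 0,"dz": 0,"turn": 0},
  ],
)

```text
time: 16.75
tcp_pos: [0.5398, 0.2852, 0.1364]
eef_rot: [-0.124, 0.992, -0.001, 0.0]
wrist_force: [1.1, -3.4, 7.3]
opening: 0.0183
grasp_force: 61.5
```

```bash
python3 - <<'E'
from h import *
im,d=grab_frame("wrist");s=sense();print(s["tcp_pos"].round(4),s["wrist_force"].round(1))
ax=np.array([.504,.2495]);v=s["tcp_pos"][:2]-ax;f=np.degrees(np.arctan2(v[1],v[0]));print(f,np.hypot(*v))
c=lambda p:np.array([np.cos(np.radians(p)),np.sin(np.radians(p))])*50/30
for w in range(48,-10,-6):print(w,(c(194.3-w+6)-c(194.3-w)).round(3), "->",-(c(194.3-w+6-6)-c(194.3-w+6)).round(3))
E
```

```text
[0.5397 0.2853 0.1364] [ 0.5 -2.9  6.2]
45.12346915308552 0.05054312774659733
48 [-0.089 -0.15 ] -> [-0.089 -0.15 ]
42 [-0.073 -0.158] -> [-0.073 -0.158]
36 [-0.056 -0.165] -> [-0.056 -0.165]
30 [-0.038 -0.17 ] -> [-0.038 -0.17 ]
24 [-0.02  -0.173] -> [-0.02  -0.173]
18 [-0.002 -0.174] -> [-0.002 -0.174]
12 [ 0.016 -0.174] -> [ 0.016 -0.174]
6 [ 0.034 -0.171] -> [ 0.034 -0.171]
0 [ 0.052 -0.167] -> [ 0.052 -0.167]
-6 [ 0.069 -0.16 ] -> [ 0.069 -0.16 ]
```

Step 6° at a time, watching for the stop.

Call:
arm_command(
  moves=[
    {"dx": -0.09,"dy": -0.15,"dz": 0,"turn": 0},
    {"dx": -0.07,"dy": -0.16,"dz": 0,"turn": 0},
    {"dx": 0,"dy": 0,"dz": 0,"turn": 0},
  ],
)

```text
time: 17.1
tcp_pos: [0.5458, 0.2779, 0.1363]
eef_rot: [-0.124, 0.992, -0.0, -0.0]
wrist_force: [-1.6, -1.8, 7.8]
opening: 0.0181
grasp_force: 61.6
```

Call:
arm_command(
  moves=[
    {"dx": -0.06,"dy": -0.16,"dz": 0,"turn": 0},
    {"dx": 0,"dy": 0,"dz": 0,"turn": 0},
  ],
)

```text
time: 17.3
tcp_pos: [0.5483, 0.2737, 0.1363]
eef_rot: [-0.124, 0.992, -0.0, -0.001]
wrist_force: [-3.2, -0.6, 8.4]
opening: 0.0184
grasp_force: 61.7
```

Call:
arm_command(
  moves=[
    {"dx": -0.03,"dy": -0.12,"dz": 0,"turn": 0},
    {"dx": 0,"dy": 0,"dz": 0,"turn": 0},
  ],
)

```text
time: 17.5
tcp_pos: [0.5499, 0.2705, 0.1363]
eef_rot: [-0.124, 0.992, -0.0, -0.001]
wrist_force: [-4.2, -1.1, 8.1]
opening: 0.0184
grasp_force: 61.7
```

Call:
arm_command(
  moves=[
    {"dx": -0.01,"dy": -0.09,"dz": 0,"turn": 0},
    {"dx": 0,"dy": 0,"dz": 0,"turn": 0},
  ],
)

```text
time: 17.7
tcp_pos: [0.5509, 0.2682, 0.1364]
eef_rot: [-0.124, 0.992, 0.0, -0.0]
wrist_force: [-3.7, 0.0, 8.8]
opening: 0.0178
grasp_force: 61.7
```

Call:
arm_command(
  moves=[
    {"dx": 0,"dy": -0.09,"dz": 0,"turn": 0},
    {"dx": 0,"dy": 0,"dz": 0,"turn": 0},
  ],
)

```text
time: 17.9
tcp_pos: [0.5517, 0.2657, 0.1363]
eef_rot: [-0.124, 0.992, 0.0, -0.0]
wrist_force: [-3.2, 1.3, 7.1]
opening: 0.0181
grasp_force: 61.6
```

Call:
arm_command(
  moves=[
    {"dx": 0,"dy": -0.09,"dz": 0,"turn": 0},
    {"dx": 0,"dy": 0,"dz": 0,"turn": 0},
  ],
)

```text
time: 18.1
tcp_pos: [0.5525, 0.2632, 0.1363]
eef_rot: [-0.124, 0.992, 0.0, -0.0]
wrist_force: [-2.5, 0.8, 6.5]
opening: 0.0181
grasp_force: 61.6
```

Call:
arm_command(
  moves=[
    {"dx": 0.01,"dy": -0.09,"dz": 0,"turn": 0},
    {"dx": 0,"dy": 0,"dz": 0,"turn": 0},
  ],
)

```text
time: 18.3
tcp_pos: [0.5529, 0.2619, 0.1364]
eef_rot: [-0.124, 0.992, 0.001, 0.0]
wrist_force: [-3.9, 7.0, 6.7]
opening: 0.0184
grasp_force: 61.4
```

Call:
arm_command(
  moves=[
    {"dx": 0.01,"dy": -0.06,"dz": 0,"turn": 0},
    {"dx": 0,"dy": 0,"dz": 0,"turn": 0},
    {"dx": 0,"dy": 0,"dz": 0,"turn": 0},
  ],
)

```text
time: 18.6
tcp_pos: [0.5529, 0.2617, 0.1364]
eef_rot: [-0.124, 0.992, 0.002, 0.0]
wrist_force: [-4.6, 14.5, 4.0]
opening: 0.0184
grasp_force: 61.4
```

Call:
arm_command(
  moves=[
    {"dx": 0.01,"dy": -0.06,"dz": 0,"turn": 0},
    {"dx": 0,"dy": 0,"dz": 0,"turn": 0},
    {"dx": 0,"dy": 0,"dz": 0,"turn": 0},
  ],
)

```text
time: 18.9
tcp_pos: [0.5529, 0.2615, 0.1365]
eef_rot: [-0.124, 0.992, 0.004, 0.001]
wrist_force: [-5.3, 22.1, 2.7]
opening: 0.0182
grasp_force: 61.4
```

The stop is firm at TCP (0.5529, 0.2618): the force climbs to 22 N with no further motion. Unload, then back off along the circle.

Call:
arm_command(
  moves=[
    {"dx": -0.02,"dy": 0.15,"dz": 0,"turn": 0},
    {"dx": 0.14,"dy": 0.68,"dz": 0,"turn": 0},
    {"dx": 0.41,"dy": 0.56,"dz": 0,"turn": 0},
    {"dx": 0.6,"dy": 0.35,"dz": 0,"turn": 0},
    {"dx": 0.69,"dy": 0.07,"dz": 0,"turn": 0},
    {"dx": 0,"dy": 0,"dz": 0,"turn": 0},
    {"dx": 0,"dy": 0,"dz": 0,"turn": 0},
  ],
)

```text
time: 19.6
tcp_pos: [0.486, 0.2964, 0.1364]
eef_rot: [-0.124, 0.992, 0.0, -0.001]
wrist_force: [-5.0, 3.8, 7.8]
opening: 0.0182
grasp_force: 61.8
```

Call:
arm_command(
  moves=[
    {"dx": 0.66,"dy": -0.21,"dz": 0,"turn": 0},
    {"dx": 0.51,"dy": -0.46,"dz": 0,"turn": 0},
    {"dx": 0.28,"dy": -0.63,"dz": 0,"turn": 0},
    {"dx": 0,"dy": -0.71,"dz": 0,"turn": 0},
    {"dx": 0,"dy": 0,"dz": 0,"turn": 0},
    {"dx": 0,"dy": 0,"dz": 0,"turn": 0},
  ],
)

```text
time: 20.2
tcp_pos: [0.4602, 0.2262, 0.1363]
eef_rot: [-0.124, 0.992, -0.0, 0.0]
wrist_force: [0.0, -3.1, 8.0]
opening: 0.0183
grasp_force: 62.2
```

Call:
arm_command(
  moves=[
    {"dx": -0.28,"dy": -0.63,"dz": 0,"turn": 0},
    {"dx": -0.51,"dy": -0.46,"dz": 0,"turn": 0},
    {"dx": -0.66,"dy": -0.21,"dz": 0,"turn": 0},
    {"dx": -0.69,"dy": 0.07,"dz": 0,"turn": 0},
    {"dx": -0.6,"dy": 0.35,"dz": 0,"turn": 0},
    {"dx": -0.41,"dy": 0.56,"dz": 0,"turn": 0},
    {"dx": -0.14,"dy": 0.68,"dz": 0,"turn": 0},
    {"dx": 0,"dy": 0,"dz": 0,"turn": 0},
    {"dx": 0,"dy": 0,"dz": 0,"turn": 0},
    {"dx": 0,"dy": 0,"dz": 0,"turn": 0},
  ],
)

```text
time: 21.2
tcp_pos: [0.5525, 0.263, 0.1364]
eef_rot: [-0.124, 0.992, 0.0, 0.0]
wrist_force: [-2.0, 2.1, 8.4]
opening: 0.018
grasp_force: 62.3
```

Call:
arm_command(
  moves=[
    {"dx": 0.14,"dy": 0.68,"dz": 0,"turn": 0},
    {"dx": 0.41,"dy": 0.56,"dz": 0,"turn": 0},
    {"dx": 0.6,"dy": 0.35,"dz": 0,"turn": 0},
    {"dx": 0.69,"dy": 0.07,"dz": 0,"turn": 0},
    {"dx": 0.66,"dy": -0.21,"dz": 0,"turn": 0},
    {"dx": 0.51,"dy": -0.46,"dz": 0,"turn": 0},
    {"dx": 0.28,"dy": -0.63,"dz": 0,"turn": 0},
    {"dx": 0,"dy": -0.71,"dz": 0,"turn": 0},
    {"dx": 0,"dy": 0,"dz": 0,"turn": 0},
    {"dx": 0,"dy": 0,"dz": 0,"turn": 0},
  ],
)

```text
time: 22.2
tcp_pos: [0.4598, 0.2269, 0.1363]
eef_rot: [-0.124, 0.992, -0.0, -0.0]
wrist_force: [0.4, -3.7, 10.1]
opening: 0.0181
grasp_force: 62.5
```

Call:
arm_command(
  moves=[
    {"dx": -0.28,"dy": -0.63,"dz": 0,"turn": 0},
    {"dx": -0.51,"dy": -0.46,"dz": 0,"turn": 0},
    {"dx": -0.66,"dy": -0.21,"dz": 0,"turn": 0},
    {"dx": -0.69,"dy": 0.07,"dz": 0,"turn": 0},
    {"dx": -0.6,"dy": 0.35,"dz": 0,"turn": 0},
    {"dx": -0.41,"dy": 0.56,"dz": 0,"turn": 0},
    {"dx": -0.08,"dy": 0.48,"dz": 0,"turn": 0},
    {"dx": 0,"dy": 0,"dz": 0,"turn": 0},
    {"dx": 0,"dy": 0,"dz": 0,"turn": 0},
    {"dx": 0,"dy": 0,"dz": 0,"turn": 0},
  ],
)

```text
time: 23.2
tcp_pos: [0.5535, 0.2574, 0.1364]
eef_rot: [-0.124, 0.992, 0.001, 0.002]
wrist_force: [3.4, 4.2, 3.6]
opening: 0.0183
grasp_force: 61.9
```

Call:
arm_command(
  moves=[
    {"dx": -0.01,"dy": 0.13,"dz": 0,"turn": 0},
    {"dx": 0,"dy": 0,"dz": 0,"turn": 0},
    {"dx": 0,"dy": 0,"dz": 0,"turn": 0},
    {"dx": 0,"dy": 0,"dz": 0,"turn": 0},
  ],
)

```text
time: 23.6
tcp_pos: [0.553, 0.2605, 0.1364]
eef_rot: [-0.124, 0.992, 0.0, 0.002]
wrist_force: [4.9, 0.7, 3.2]
opening: 0.0181
grasp_force: 61.9
```

```bash
python3 - <<'E'
from h import *
for i in range(8):
    s=sense();print(s["tcp_pos"].round(4),s["wrist_force"].round(1),s["eef_rot"].round(4));im,d=grab_frame("wrist")
for n in ("top","wrist"):
    im,d=grab_frame(n);np.savez(n+"_f.npz",im=im,d=d)
E
```

```text
[0.553  0.2605 0.1364] [4.9 0.7 3.2] [-1.240e-01  9.923e-01  3.000e-04  1.600e-03]
[0.553  0.2605 0.1364] [5.1 1.7 3.3] [-1.241e-01  9.923e-01  3.000e-04  1.600e-03]
[0.553  0.2605 0.1365] [5.1 0.5 4.3] [-1.241e-01  9.923e-01  3.000e-04  1.600e-03]
[0.553  0.2605 0.1365] [4.7 1.2 4.1] [-1.241e-01  9.923e-01  3.000e-04  1.600e-03]
[0.553  0.2605 0.1364] [4.2 2.  3.7] [-1.240e-01  9.923e-01  3.000e-04  1.600e-03]
[0.5529 0.2605 0.1364] [6.4 0.9 3.7] [-1.240e-01  9.923e-01  3.000e-04  1.600e-03]
[0.553  0.2605 0.1364] [5.9 1.5 3.6] [-1.240e-01  9.923e-01  3.000e-04  1.600e-03]
[0.553  0.2605 0.1364] [5.  0.9 3.8] [-1.240e-01  9.923e-01  3.000e-04  1.600e-03]
```

Call:
arm_command(
  moves=[
    {"dx": 0,"dy": 0.06,"dz": 0,"turn": 0},
    {"dx": 0,"dy": 0,"dz": 0,"turn": 0},
    {"dx": 0,"dy": 0,"dz": 0,"turn": 0},
    {"dx": 0,"dy": 0,"dz": 0,"turn": 0},
  ],
)

```text
time: 24.5
tcp_pos: [0.5527, 0.2619, 0.1364]
eef_rot: [-0.124, 0.992, 0.0, 0.002]
wrist_force: [5.6, -0.1, 4.0]
opening: 0.018
grasp_force: 61.9
```

```bash
python3 -c "
from workcell import *
s=sense();print(s['tcp_pos'],s['opening'],s['grasp_force']);print(close_job())"
```

```text
[0.55265278 0.26194197 0.13643757] 0.017966693892201128 61.92879070993513
the job is handed in; nothing more can be done
None
```

The job is handed in: the block is seated flat and released in the pocket, and the valve was shut to its stop, then backed off two turns (TCP within about 0.3 mm of its stop position, roughly 0.3°). The gripper is still on the handle; the tin, spatula and hammer were not touched.

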